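# Clear the photometer bench: vials, cell and cuvettes to their places

### The arm

A 7-joint arm with a two-finger parallel gripper is mounted at the origin on the work surface. World frame = base frame: x ahead of the robot, y to its left, z up, the work surface at z = 0. Lengths are in m, angles in degrees, forces in N, time in s.
With the tool pointing down it reaches from about 0.425 to 1.025 m from the base axis. Payload 3.6 kg.
Tool frame: the origin (TCP) lies on the centre line of the jaws, within the pads' length; the fingertips stand 19 mm ahead of it and the grasp point (between the pads) is the TCP; z points along the fingers, y is the direction in which the jaws open and shut (so a half turn about z gives the same grasp; the last joint's range is limited). The gripper opens to 85 mm and grips with 20 to 120 N. Pads are 22 mm wide; open, the fingers measure 114 mm over their backs; the gripper's body (76 mm by 85 mm) begins 54 mm behind the grasp point. The pads swing forward as they close: fully open they stand 13 mm farther back than shut.
Start: joints at [61.736, 33.873, 2.773, 92.16, -1.908, 54.013, -1.931], TCP at [0.282, -0.668, 0.25] pointing down, gripper open.
Joint ranges: [-153.93, 153.93], [-27.13, 128.08], [-72.61, 78.16], [10.71, 143.7], [-87.88, 267.88], [4.46, 118.87], [-176.78, 176.78]. Speed limits (degrees/s): [147.25, 147.25, 180, 180, 180, 180, 180].

### API

Orientations are given as a 3x3 rotation matrix whose columns are the frame's x, y, z axes.
In Python, from workcell import env gives the robot as it stands. The module is installed in compiled form; this text tells all that it offers.
- The arm moves only by the tool step_arm, never from a script. Its argument "motion" is a list of rows, each a list of 3 entries, a list of its own where there are three numbers: the turn, a rotation vector about the tool's x, y, z in rad, then the shift along the tool's x, y, z in cm, then the finger opening in cm, from 0 to 8.54. In form: [[[rx, ry, rz], [tx, ty, tz], fingers], ...]. A call has 1 to 12 rows; each row is the pose to reach, as a shift and turn from the pose commanded when the call began, along the tool's axes at that moment; what a row does not reach only later rows make up. A row lasts 1/12 s, in which the tool goes at most 41.7 mm and 7.16 degrees, less where a joint would pass 70% of its speed; a pose out of reach is approached as far as the arm can. A call with a gripper value outside its range is refused whole. The fingers move at their own pace and stop on an object; "force" is the grip in N (left out, the last holds). Time passes only in rows, so rows that repeat a pose let the fingers close. It gives the time, the measured TCP pose, the force and the opening at its end, in the units of the state.
- env.state(): the state, without advancing time (a new reading comes with each control period).
- env.grab_frame(name): name is "side" or "top"; returns the picture (384x512x3 uint8, red, green, blue); there is no depth.
- env.camera_params(name): a dict with "vertical_fov" (degrees; the focal length in pixels is half the picture's height over the tangent of half this angle, whatever the lens; pixels are square), "cx", "cy" (the principal point, pixels), "R" (3x3) and "t" (3): a world point X has camera coordinates R X + t. Camera axes: x right, y down, z forward; pixel columns grow to the right and rows downward; lengths in m; the calibration is good to about 2 mm. A picture is of the moment at which its call begins. camera_params takes no time and is no camera call.
- env.finish_job(): hands the job in, once; it reports no verdict.
The state is a dict: "clock": time; "qpos": joint angles; "dq": joint speeds; "effort": joint torques, N m; "tcp_pos": TCP position; "eef_rot": TCP orientation; "ft_force": force on the tool from outside, world axes, zero at the start; "wrist_torque": the same for the moment, N m; "grip_width": finger opening in m.
Only numpy, scipy, OpenCV 4.12 (cv2) and the standard library are available. Lean on these libraries where they do the work, as an engineer would, in place of code of your own. Each camera call takes 0.05 s, during which the arm holds its last target. There are 200 camera calls.

### The job

The measurements are finished: clear the bench by sorting what was used. Stand the two round sample vials upright in the divided vial tray, one in each bay, stand the long glass cell upright in the shallow cell tray with the black mat, and put both small square disposable cuvettes in the deep waste tub. Do not drop or knock over the glass vials and cell, and leave the beaker standing where it is.

Things in the scene. Friction and masses are not known exactly. Their poses are not given: they have to be found in the camera images.
- vial_a_mid (a point): capped glass sample vial, standing upright: clear glass body 28 mm in diameter up to 44 mm high, then a shoulder and a ribbed white screw cap 24 mm in diameter; 61 mm high in all, about 35 g. The point is its centre, 30.5 mm above its foot; z is up along its axis. The two vials are alike.
- vial_b_mid (a point): capped glass sample vial, standing upright: clear glass body 28 mm in diameter up to 44 mm high, then a shoulder and a ribbed white screw cap 24 mm in diameter; 61 mm high in all, about 35 g. The point is its centre, 30.5 mm above its foot; z is up along its axis. The two vials are alike.
- long_cell_mid (a point): long-path glass measuring cell, standing upright on its long narrow foot: a flat clear glass block 52.5 mm long (its x) by 12.5 mm thick (its y) by 40 mm high, with frosted ends and two white stoppers (11 mm in diameter, 15 mm either side of the middle along x) that reach 49 mm above the foot; about 45 g. The point is the centre of the glass block, 20 mm above its foot; z is up. Grip it across the 12.5 mm thickness.
- cuvette_a_mid (a point): used disposable plastic cuvette, standing upright: a slim square column 12.5 x 12.5 x 48 mm high, clear with ribbed sides and a flat square white push-in cap (the top 5 mm, flush with the sides), about 12 g, its axes x and y square to its sides. The point is its centre, 24 mm above its foot; z is up. The two cuvettes are alike and can be gripped across either pair of sides.
- cuvette_b_mid (a point): used disposable plastic cuvette, standing upright: a slim square column 12.5 x 12.5 x 48 mm high, clear with ribbed sides and a flat square white push-in cap (the top 5 mm, flush with the sides), about 12 g, its axes x and y square to its sides. The point is its centre, 24 mm above its foot; z is up. The two cuvettes are alike and can be gripped across either pair of sides.
- vial_tray: vial tray, fixed on the bench: low white plastic tray 56 mm (its x) by 108 mm (its y), walls 16 mm high and 4 mm thick, split by one 4 mm wall across its middle (at y = 0) into two open bays, each 48 x 48 mm inside, with centres at y = +26 and -26 mm. Origin at the centre of its underside on the bench; the bay floors are 4 mm above it; z is up.
- cell_tray: cell tray, fixed on the bench: shallow undivided steel tray 80 mm (its x) by 130 mm (its y), walls 12 mm high and 4 mm thick, its floor a black rubber mat 4 mm above the bench (72 x 122 mm inside). Origin at the centre of its underside on the bench; z is up.
- waste_tub: waste tub, fixed on the bench: deep square open grey plastic tub 120 x 120 mm, 60 mm high, walls 3 mm thick, floor 4 mm above the bench (114 x 114 mm inside). Origin at the centre of its underside on the bench; z is up. Cuvettes may end up standing or lying in it.
- beaker_mid (a point): small clear glass beaker, open, loose, standing among the things to be sorted, to be left alone: 44 mm in diameter at the rim, 58 mm high, 60 g. The point is its centre, 29 mm above its foot. Other things on the bench (notebook and pen, forceps in the middle, timer and stopper dish beyond the trays) are under 22 mm high; taller ones stand well to the sides and back.

How it is judged:
By the outcome, as a careful person would: the job done as asked, in the order asked, and still so for the second after the job is handed in, with the robot touching nothing.
It also fails if it takes over 122 s, if anything falls off the work surface, if the arm or the gripper's body presses on something with over 40 N, if the wrist force passes 120 N, or if a joint passes its speed limit or range.

## Working session

There is one attempt and no reset: what is moved stays moved. The work goes in short steps, Python scripts to look and compute and a tool call to move; the robot and the scene stay as the last step left them, time stands still between calls to the robot, and variables do not carry over. Pictures are saved under pics/ and viewed, about 12 in all and at most 16, crops included, and the job is handed in when it is done.

Besides the shell and the picture viewer there is one more tool, called after "Request:" as name([rows], argument=value, ...), one row to a line, values as JSON. step_arm: Moves the arm, as the interface text tells. Its arguments: {"type":"object","properties":{"motion":{"type":"array","items":{"type":"array"}},"force":{"type":"number"}},"required":["motion"]}

```bash
mkdir -p pics; cat > h.py <<'E'
import numpy as np, cv2
from workcell import env
def cam(n):
    p=env.camera_params(n); f=192/np.tan(np.radians(p['vertical_fov'])/2)
    return f,p['cx'],p['cy'],np.array(p['R']),np.array(p['t'])
def ray(n,u,v,z):
    f,cx,cy,R,t=cam(n); d=R.T@np.array([(u-cx)/f,(v-cy)/f,1]); c=-R.T@t
    return c+d*(z-c[2])/d[2]
def proj(n,X):
    f,cx,cy,R,t=cam(n); c=R@np.array(X)+t
    return c[:2]/c[2]*f+[cx,cy]
def grab(n,name):
    im=env.grab_frame(n)[:,:,::-1].copy(); cv2.imwrite(f'pics/{name}.png',im); return im
E
python3 - <<'E'
from h import *
print(env.state())
for n in('top','side'):
    im=grab(n,n+'0'); print(n,env.camera_params(n))
    cv2.imwrite(f'pics/{n}0b.png',cv2.resize(im,(800,600),interpolation=cv2.INTER_CUBIC))
E
```

```text
{'clock': 0.0, 'qpos': array([61.73363418, 33.92551246,  2.76689019, 92.23871463, -1.90702672,
       54.01198373, -1.9315844 ]), 'dq': array([-0.05762344,  0.0391611 ,  0.00905099, -0.08802339, -0.07748493,
        0.00013261,  0.05382412]), 'effort': array([-1.47763207e-03, -5.48696995e+01,  1.54653490e+00, -1.98122871e+01,
        9.42412909e-03,  8.57746607e-03, -4.37119866e-06]), 'tcp_pos': array([ 0.28191723, -0.6670688 ,  0.24912831]), 'eef_rot': array([[ 9.21090340e-01,  3.89347619e-01, -1.00819653e-03],
       [ 3.89348901e-01, -9.21088102e-01,  2.03512673e-03],
       [-1.36266083e-04, -2.26707578e-03, -9.99997421e-01]]), 'ft_force': array([-0.5132987 ,  0.66538836,  1.04350762]), 'wrist_torque': array([-0.00069891,  0.00700878,  0.01892328]), 'grip_width': 0.0853987704284606}
top {'vertical_fov': 48.344946783685245, 'cx': 251.5009012052517, 'cy': 194.5937071721704, 'R': array([[ 0.02694592, -0.99962987, -0.00374659],
       [-0.99591094, -0.026522  , -0.08635965],
       [ 0.08622832,  0.00605831, -0.99625698]]), 't': array([-0.02354679,  0.52741508,  1.12347601])}
side {'vertical_fov': 44.30175458218857, 'cx': 262.6309496695313, 'cy': 199.47403023773094, 'R': array([[-0.81855475, -0.57399686,  0.02226493],
       [-0.41092925,  0.55804648, -0.72091697],
       [ 0.40137921, -0.59925932, -0.6926637 ]]), 't': array([0.41325573, 0.24766013, 0.87260544])}
```

View pics/top0b.png

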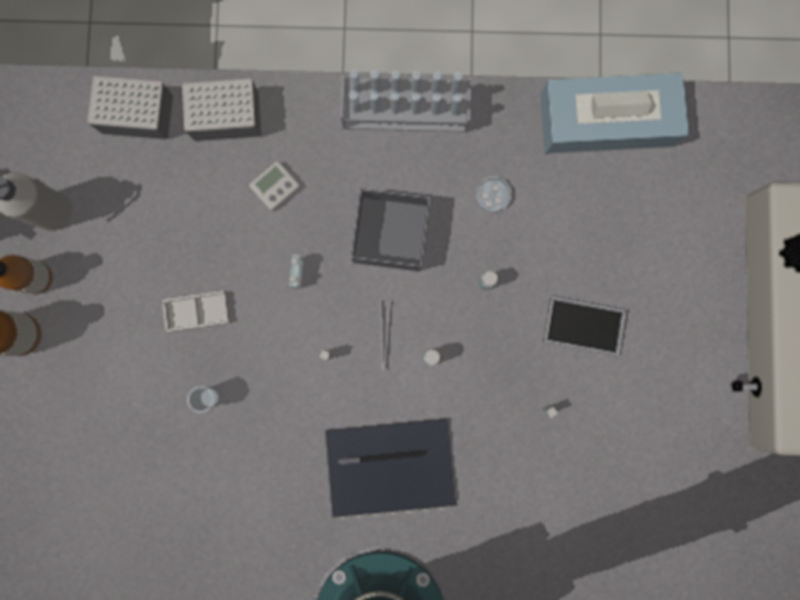

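View pics/side0b.png

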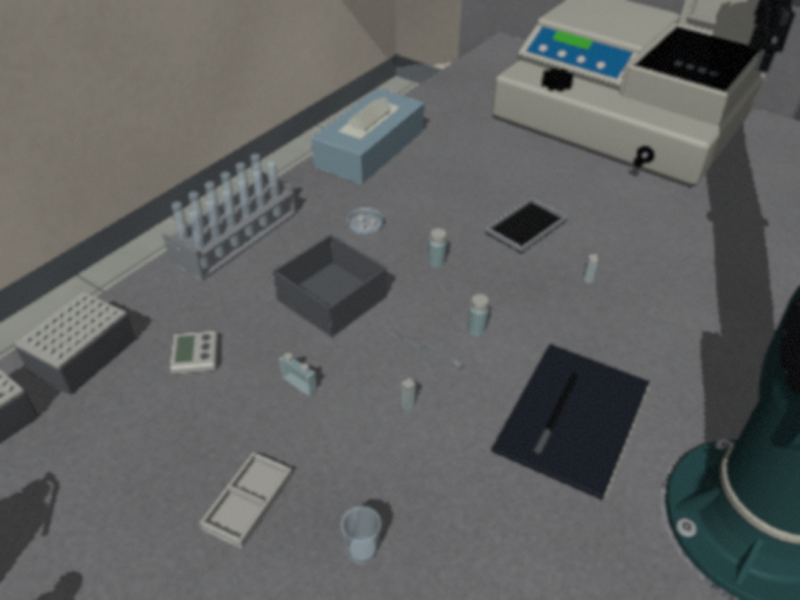

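The top view (800x600) shows vials at (489,279) and (431,356), the cell at (296,270), cuvettes at (325,355) and (552,412), and the beaker at (203,398). The trays are at (196,311) and (586,325), with the tub at (393,230). The side view shows all of them too.

```bash
cat > m.py <<'E'
from h import *
t=cv2.imread('pics/top0.png');s=cv2.imread('pics/side0.png')
P={'v1':((489,279),.061),'v2':((431,356),.061),'cell':((296,270),.049),'cA':((325,355),.048),'cB':((552,412),.048),'beaker':((203,398),.058),'vt':((196,311),.016),'ct':((586,325),.012),'tub':((393,230),.06)}
tt=[];ss=[]
for k,((u,v),z) in P.items():
    u*=.64;v*=.64;X=ray('top',u,v,z)
    a,b=proj('side',X); print(k,X.round(3),'r=%.3f'%np.hypot(*X[:2]),'side',a.round(),b.round())
    if k in('v1','v2','cell','cA','cB'):
        for im,l,c in((t,tt,(u,v)),(s,ss,(a,b))):
            x0,y0=int(c[0])-16,int(c[1])-16
            C=cv2.resize(im[y0:y0+32,x0:x0+32],(160,160),interpolation=cv2.INTER_NEAREST)
            cv2.putText(C,f'{x0},{y0}',(2,10),0,.35,(0,255,255));l.append(C)
cv2.imwrite('pics/crops.png',np.vstack([np.hstack(tt),np.hstack(ss)]))
cv2.imwrite('pics/trays.png',np.hstack([cv2.resize(t[y:y+64,x:x+64],(260,260)) for x,y in((93,167),(340,176),(219,112))]))
E
python3 m.py
```

```text
v1 [ 0.571 -0.168  0.061] r=0.595 side 281.0 149.0
v2 [ 0.44  -0.075  0.061] r=0.447 side 306.0 191.0
cell [0.579 0.155 0.049] r=0.599 side 191.0 229.0
cA [0.437 0.101 0.048] r=0.449 side 262.0 244.0
cB [ 0.354 -0.277  0.048] r=0.449 side 379.0 164.0
beaker [0.362 0.298 0.058] r=0.469 side 232.0 332.0
vt [0.507 0.33  0.016] r=0.605 side 159.0 315.0
ct [ 0.501 -0.343  0.012] r=0.608 side 337.0 141.0
tub [ 0.649 -0.006  0.06 ] r=0.649 side 214.0 171.0
```

View pics/crops.png

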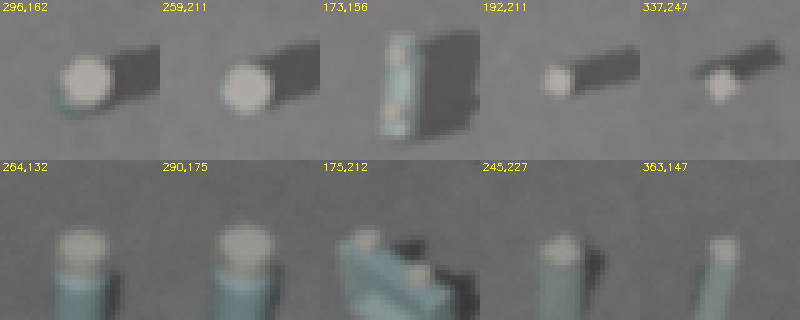

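View pics/trays.png

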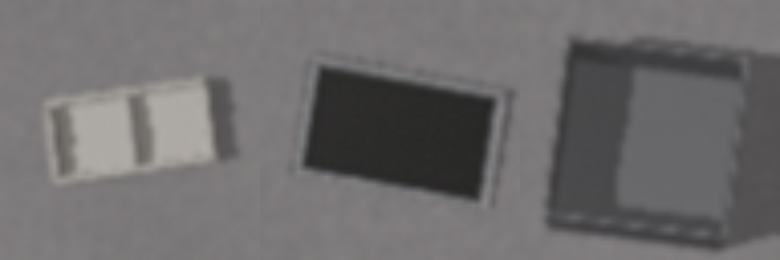

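Crops show clean white caps in both views, and the cell's long side runs nearly vertical in the top picture. The tray and tub outlines are clear. Next I'll measure everything by mask.

```bash
cat > m2.py <<'E'
from h import *
K=6
def blob(im,c,cond,half=18):
    x0,y0=int(c[0])-half,int(c[1])-half
    C=cv2.resize(im[y0:y0+2*half,x0:x0+2*half],None,fx=K,fy=K,interpolation=cv2.INTER_CUBIC).astype(int)
    m=cond(C).astype(np.uint8)
    cs,_=cv2.findContours(m,cv2.RETR_EXTERNAL,cv2.CHAIN_APPROX_NONE)
    out=[]
    for q in sorted(cs,key=cv2.contourArea)[::-1]:
        if cv2.contourArea(q)<4*K*K:continue
        out.append((q[:,0].astype(float)+.5)/K-.5+[x0,y0])
    return out
cen=lambda q:(lambda M:np.array([M['m10'],M['m01']])/M['m00'])(cv2.moments(q.astype(np.float32).reshape(-1,1,2)))
white=lambda C:(C[...,2]>140)&(C[...,2]-C[...,0]>-10)
whites=lambda C:(C[...,2]>122)&(C[...,2]-C[...,0]>-10)
def rect(q,z,n='top'):
    W=np.array([ray(n,u,v,z)[:2] for u,v in q])*1000
    (c,wh,a)=cv2.minAreaRect(W.astype(np.float32)); return np.round(c,1),np.round(wh,1),round(a,1)
if __name__=='__main__':
    t=cv2.imread('pics/top0.png');s=cv2.imread('pics/side0.png')
    for k,u,v,z in(('v1',313,178,.061),('v2',276,228,.061),('cA',208,227,.048),('cB',353,263,.048)):
        B=blob(t,(u,v),white); c=cen(B[0]); X=ray('top',*c,z); p=proj('side',X)
        Y=blob(s,p,whites,14); cs=cen(Y[0]); 
        print(k,len(B),X.round(4),rect(B[0],z),'side: pred top',p.round(1),'capcen',cs.round(1),'top row',Y[0][:,1].min().round(1),'->',ray('side',*cs,z-(.0085 if k[0]=='v' else .002)).round(4))
    # cell: two stoppers and glass outline
    B=blob(t,(190,173),lambda C:(C[...,2]>135)&(C[...,2]-C[...,0]>-4),18)
    for q in B: print('stop',cen(q).round(1),ray('top',*cen(q),.049).round(4))
    B=blob(t,(190,173),lambda C:C[...,2]>126,18); print('cell glass',rect(B[0],.04))
    B=blob(t,(125,199),lambda C:C[...,2]>135,32); print('vt',rect(B[0],.016))
    B=blob(t,(375,208),lambda C:C.max(2)<60,32); print('ct inner',rect(B[0],.008))
    for th in (95,): 
        B=blob(t,(252,147),lambda C:C.max(2)<th,36); print('tub',[rect(q,.06) for q in B[:2]])
    g=t[156:192,173:209]; print(g[:,:,2][4:32:1,10:24])
    for k,u,v in(('cA',208,227),('cB',353,263)): print(t[v-6:v+7,u-7:u+8,2])
E
python3 m2.py
```

```text
v1 1 [ 0.5729 -0.1676  0.061 ] (array([ 572.4, -167.4]), array([23.5, 25.3]), 45.9) side: pred top [279.7 148.6] capcen [279.9 150.3] top row 145.6 -> [ 0.5744 -0.1716  0.0525]
v2 1 [ 0.439  -0.0744  0.061 ] (array([439.2, -74.4]), array([24.3, 24.4]), 54.4) side: pred top [306.6 191.3] capcen [306.6 192.9] top row 187.6 -> [ 0.4404 -0.0782  0.0525]
cA 1 [0.4381 0.1044 0.048 ] (array([438.1, 104.1]), array([15. , 14.7]), 65.3) side: pred top [260.6 244.7] capcen [260.6 244.9] top row 241.4 -> [0.4386 0.1035 0.046 ]
cB 1 [ 0.3532 -0.2762  0.048 ] (array([ 353.4, -275.9]), array([13.9, 14.7]), 37.7) side: pred top [379.3 164. ] capcen [379.4 165.4] top row 162.1 -> [ 0.3515 -0.2738  0.046 ]
stop [187.9 166.2] [0.5962 0.1599 0.049 ]
stop [186.8 177.9] [0.5651 0.1616 0.049 ]
cell glass (array([578.4, 177.5]), array([65.6, 52.5]), 0.5)
vt (array([508.5, 334.2]), array([ 60.3, 110.9]), 9.8)
ct inner (array([ 500.8, -341. ]), array([116.3,  66.6]), 81.0)Traceback (most recent call last):
  File "m2.py", line 32, in <module>
    B=blob(t,(252,147),lambda C:C.max(2)<th,36); print('tub',[rect(q,.06) for q in B[:2]])
                                                              ~~~~^^^^^^^
  File "m2.py", line 17, in rect
    W=np.array([ray(n,u,v,z)[:2] for u,v in q])*1000
                ~~~^^^^^^^^^
  File "h.py", line 7, in ray
    f,cx,cy,R,t=cam(n); d=R.T@np.array([(u-cx)/f,(v-cy)/f,1]); c=-R.T@t
                ~~~^^^
  File "h.py", line 4, in cam
    p=env.camera_params(n); f=192/np.tan(np.radians(p['vertical_fov'])/2)
ValueError: time passes only in moves, steps and waits
```

```bash
python3 - <<'E'
from workcell import env
import pickle
pickle.dump({n:env.camera_params(n) for n in('top','side')},open('cam.pkl','wb'))
E
sed -i "s/^def cam(n):/import pickle\nCP=pickle.load(open('cam.pkl','rb'))\ndef cam(n):/; s/p=env.camera_params(n);/p=CP[n];/" h.py
python3 - <<'E'
from h import *
t=cv2.imread('pics/top0.png');s=cv2.imread('pics/side0.png')
X={'cA':(.4381,.1044),'cB':(.3532,-.2762)}
out=[]
for k,x in X.items():
    for n,im,zt in(('top',t,.048),('side',s,.048)):
        # rectify the cap plane, 0.25 mm/px, 30 mm square; x up, y left
        g=np.arange(-60,60)*.00025
        m=np.array([[proj(n,(x[0]-i,x[1]-j,zt)) for j in g] for i in g],np.float32)
        R=cv2.remap(im,m,None,cv2.INTER_CUBIC); out.append(cv2.resize(R,(390,390)))
        w=R[...,2].astype(float)-R[...,0]*.0; jj,ii=np.meshgrid(-g,-g)
        for th in(110,120,130,140,150,160):
            M=(R[...,2]>th)&(np.hypot(ii,jj)<.012)&(R[...,2].astype(int)-R[...,0]>-6)
            if M.sum()<300: continue
            a=ii[M]-ii[M].mean();b=jj[M]-jj[M].mean(); c=((a+1j*b)**4).sum()
            print(k,n,th,M.sum()*.0625,'yaw',round((np.degrees(np.angle(-c))/4),1),'str',round(abs(c)/((a*a+b*b)**2).sum(),3))
cv2.imwrite('pics/rect.png',cv2.resize(np.vstack([np.hstack(out[:2]),np.hstack(out[2:])]),(600,600)))
E
```

```text
cA top 110 413.0 yaw 3.8 str 0.069
cA top 120 393.25 yaw -4.1 str 0.019
cA top 130 278.75 yaw -23.2 str 0.274
cA top 140 194.75 yaw -20.6 str 0.194
cA top 150 145.9375 yaw -19.7 str 0.171
cA top 160 104.25 yaw -13.7 str 0.14
cA side 110 325.0 yaw -13.4 str 0.071
cA side 120 220.375 yaw -19.0 str 0.208
cA side 130 155.4375 yaw -17.4 str 0.225
cA side 140 97.3125 yaw -16.2 str 0.247
cB top 110 383.25 yaw 43.5 str 0.139
cB top 120 344.5 yaw 40.9 str 0.088
cB top 130 234.125 yaw 37.1 str 0.235
cB top 140 181.0 yaw 35.8 str 0.242
cB top 150 140.25 yaw 35.4 str 0.257
cB top 160 99.0625 yaw 34.5 str 0.255
cB side 110 327.375 yaw -44.5 str 0.126
cB side 120 249.6875 yaw -40.4 str 0.13
cB side 130 193.25 yaw -31.4 str 0.171
cB side 140 127.125 yaw -25.2 str 0.238
cB side 150 41.0625 yaw -20.8 str 0.308
```

View pics/rect.png

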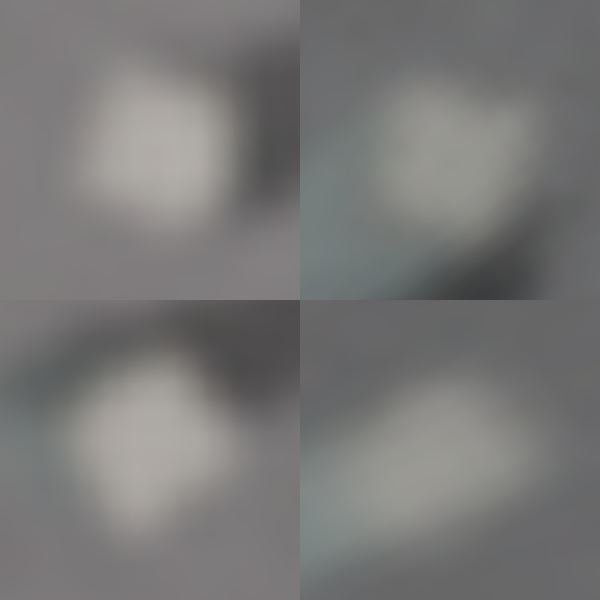

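Cap positions agree between the two views to about 2 to 4 mm. Cuvette yaws come out at about -18° (A) and 36° (B). Next is a planner helper.

```bash
cat > plan.py <<'E'
import sys,numpy as np
from scipy.spatial.transform import Rotation as Ro
from workcell import env
# args: x,y,z,jawyaw[,noflip] ... ; prints shift (cm) and turn (rad) from the present pose
s=env.state();p=s['tcp_pos'];R=np.array(s['eef_rot'])
print('t %.2f'%s['clock'],p.round(4),'jaw %.1f'%np.degrees(np.arctan2(R[1,1],R[0,1])),'grip %.4f'%s['grip_width'],'F',s['ft_force'].round(1),'q7 %.0f'%s['qpos'][6])
for a in sys.argv[1:]:
    x,y,z,w=map(float,a.split(','));best=None
    for f in(0,180):
        c=np.radians(w+f);Y=np.array([np.cos(c),np.sin(c),0]);Z=np.array([0,0,-1.]);T=np.c_[np.cross(Y,Z),Y,Z]
        r=Ro.from_matrix(R.T@T).as_rotvec()
        if best is None or np.linalg.norm(r)<np.linalg.norm(best):best=r
    d=R.T@(np.array([x,y,z])-p)*100
    print(a,'turn',best.round(3),'shift',d.round(2),'rows>=%.1f'%max(np.linalg.norm(d)/4.17,np.degrees(np.linalg.norm(best))/7.16))
E
python3 plan.py .573,-.1685,.16,10 .573,-.1685,.035,10
```

```text
t 0.10 [ 0.2819 -0.6672  0.2492] jaw -67.1 grip 0.0851 F [-0.9 -1.2  0.9] q7 -2
.573,-.1685,.16,10 turn [-2.000e-03 -1.000e-03 -1.346e+00] shift [ 46.22 -34.58   8.99] rows>=14.0
.573,-.1685,.035,10 turn [-2.000e-03 -1.000e-03 -1.346e+00] shift [ 46.23 -34.56  21.49] rows>=14.8
```

Request:
step_arm([
  [[0, 0, -0.05], [1.5, -1.1, 0.3], 6],
  [[0, 0, -1.346], [46.2, -34.6, 9.0], 6],
  [[0, 0, -1.346], [46.2, -34.6, 9.0], 6],
  [[0, 0, -1.346], [46.2, -34.6, 9.0], 6],
  [[0, 0, -1.346], [46.2, -34.6, 9.0], 6],
  [[0, 0, -1.346], [46.2, -34.6, 9.0], 6],
  [[0, 0, -1.346], [46.2, -34.6, 9.0], 6],
  [[0, 0, -1.346], [46.2, -34.6, 9.0], 6],
  [[0, 0, -1.346], [46.2, -34.6, 9.0], 6],
  [[0, 0, -1.346], [46.2, -34.6, 9.0], 6],
  [[0, 0, -1.346], [46.2, -34.6, 9.0], 6],
  [[0, 0, -1.346], [46.2, -34.6, 9.0], 6],
])

```text
clock: 1.1
tcp_pos: [0.5201, -0.259, 0.1763]
eef_rot: [[-0.179, 0.984, -0.0], [0.984, 0.179, 0.0], [0.0, -0.0, -1.0]]
ft_force: [0.9, 0.1, -1.0]
grip_width: 0.0596
```

```bash
python3 plan.py .573,-.1685,.16,10 .573,-.1685,.08,10
```

```text
t 1.10 [ 0.5201 -0.259   0.1763] jaw 10.3 grip 0.0596 F [ 0.9  0.1 -1. ] q7 18
.573,-.1685,.16,10 turn [-0.    -0.     0.005] shift [7.96 6.82 1.63] rows>=2.5
.573,-.1685,.08,10 turn [-0.    -0.     0.005] shift [7.95 6.82 9.63] rows>=3.4
```

Request:
step_arm([
  [[0, 0, 0.005], [3.0, 2.6, 0.6], 6],
  [[0, 0, 0.005], [6.0, 5.2, 1.2], 6],
  [[0, 0, 0.005], [7.96, 6.82, 1.6], 6],
  [[0, 0, 0.005], [7.96, 6.82, 4.6], 6],
  [[0, 0, 0.005], [7.96, 6.82, 6.6], 6],
  [[0, 0, 0.005], [7.96, 6.82, 6.6], 6],
])

```text
clock: 1.6
tcp_pos: [0.5703, -0.1689, 0.1069]
eef_rot: [[-0.171, 0.985, -0.008], [0.985, 0.171, 0.002], [0.003, -0.008, -1.0]]
ft_force: [-0.5, -0.6, -0.0]
grip_width: 0.0596
```

```bash
python3 plan.py .573,-.1685,.035,10; python3 -c "
from h import *
im=grab('top','top1');c=cv2.resize(im[130:230,260:400],(700,500),interpolation=cv2.INTER_CUBIC);im=grab('side','side1');d=cv2.resize(im[90:190,220:340],(600,500),interpolation=cv2.INTER_CUBIC)
cv2.imwrite('pics/c1.png',cv2.resize(np.hstack([c,d]),(800,308)))"
```

```text
t 1.60 [ 0.5703 -0.1689  0.1069] jaw 9.9 grip 0.0596 F [-0.5 -0.6 -0. ] q7 6
.573,-.1685,.035,10 turn [-0.008 -0.003 -0.003] shift [-0.03  0.33  7.19] rows>=1.7
```

View pics/c1.png

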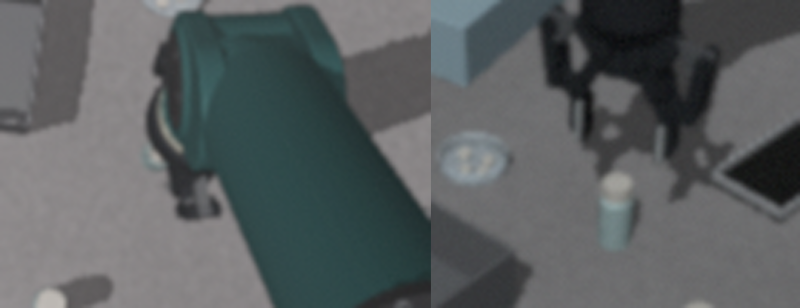

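The view shows the open jaws centred above vial 1 and clear of everything else. Descending to close.

Request:
step_arm([
  [[-0.004, 0, 0], [0, 0.2, 2.0], 6],
  [[-0.004, 0, 0], [0, 0.2, 4.5], 6],
  [[-0.004, 0, 0], [0, 0.2, 6.5], 6],
  [[-0.004, 0, 0], [0, 0.2, 7.1], 6],
  [[-0.004, 0, 0], [0, 0.2, 7.1], 6],
  [[-0.004, 0, 0], [0, 0.2, 7.1], 4],
  [[-0.004, 0, 0], [0, 0.2, 7.1], 3],
  [[-0.004, 0, 0], [0, 0.2, 7.1], 2.4],
  [[-0.004, 0, 0], [0, 0.2, 7.1], 2.0],
  [[-0.004, 0, 0], [0, 0.2, 7.1], 2.0],
  [[-0.004, 0, 0], [0, 0.2, 7.1], 2.0],
  [[-0.004, 0, 0], [0, 0.2, 7.1], 2.0],
], force=25)

```text
clock: 2.7
tcp_pos: [0.5762, -0.1705, 0.0415]
eef_rot: [[-0.169, 0.986, 0.006], [0.986, 0.169, -0.0], [-0.001, 0.006, -1.0]]
ft_force: [-1.5, -0.2, 7.0]
grip_width: 0.0269
```

```bash
python3 plan.py .573,-.1685,.16,10 .5045,.3605,.16,10
```

```text
t 2.70 [ 0.5762 -0.1705  0.0415] jaw 9.7 grip 0.0269 F [-1.5 -0.2  7. ] q7 3
.573,-.1685,.16,10 turn [ 0.006  0.001 -0.005] shift [  0.23  -0.21 -11.85] rows>=2.8
.5045,.3605,.16,10 turn [ 0.006  0.001 -0.005] shift [ 53.53   1.98 -11.91] rows>=13.2
```

Request:
step_arm([
  [[0, 0, 0], [0, 0, -0.5], 2.0],
  [[0, 0, 0], [0, 0, -1.5], 2.0],
  [[0, 0, 0], [0, 0, -3.5], 2.0],
  [[0, 0, 0], [0, 0, -6.5], 2.0],
  [[0, 0, 0], [1, 0.1, -9.5], 2.0],
  [[0, 0, 0], [3, 0.2, -11.5], 2.0],
  [[0, 0, 0], [6, 0.3, -12], 2.0],
  [[0, 0, 0], [9.5, 0.4, -12], 2.0],
  [[0, 0, 0], [13, 0.5, -12], 2.0],
  [[0, 0, 0], [16.5, 0.6, -12], 2.0],
  [[0, 0, 0], [20, 0.7, -12], 2.0],
  [[0, 0, 0], [23.5, 0.8, -12], 2.0],
])

```text
clock: 3.7
tcp_pos: [0.5422, 0.0644, 0.1608]
eef_rot: [[-0.169, 0.986, 0.005], [0.986, 0.169, 0.001], [-0.0, 0.005, -1.0]]
ft_force: [0.8, 0.5, 0.3]
grip_width: 0.027
```

```bash
python3 plan.py .5045,.3605,.16,10; python3 -c "
from h import *
im=grab('side','side2');cv2.imwrite('pics/c2.png',cv2.resize(im[50:300,100:400],(600,500)))"
```

```text
t 3.70 [0.5422 0.0644 0.1608] jaw 9.7 grip 0.0270 F [0.8 0.5 0.3] q7 -16
.5045,.3605,.16,10 turn [ 0.005  0.    -0.005] shift [29.83  1.29  0.08] rows>=7.2
```

View pics/c2.png

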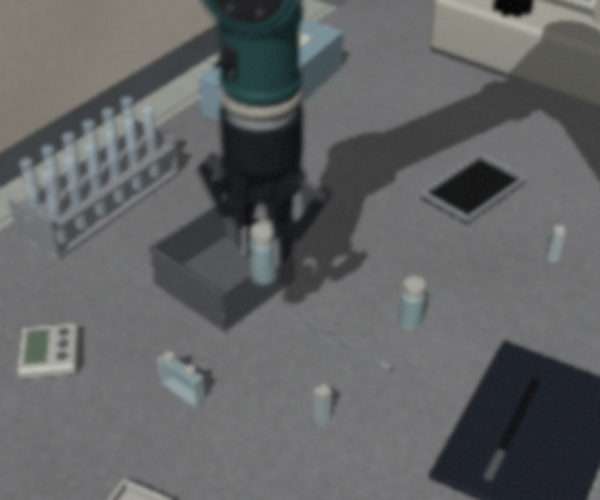

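Vial 1 is held upright at crop (262,255), and nothing else has moved. Carrying it to the far bay.

Request:
step_arm([
  [[0, 0, 0], [3.5, 0.15, 0], 2.0],
  [[0, 0, 0], [7, 0.3, 0], 2.0],
  [[0, 0, 0], [10.5, 0.45, 0], 2.0],
  [[0, 0, 0], [14, 0.6, 0], 2.0],
  [[0, 0, 0], [17.5, 0.75, 0], 2.0],
  [[0, 0, 0], [21, 0.9, 0], 2.0],
  [[0, 0, 0], [24.5, 1.05, 0], 2.0],
  [[0, 0, 0], [27.5, 1.2, 0], 2.0],
  [[0, 0, 0], [29.2, 1.3, 0], 2.0],
  [[0, 0, 0], [29.8, 1.3, 2], 2.0],
  [[0, 0, 0], [29.8, 1.3, 4], 2.0],
  [[0, 0, 0], [29.8, 1.3, 5], 2.0],
])

```text
clock: 4.75
tcp_pos: [0.5042, 0.359, 0.1088]
eef_rot: [[-0.171, 0.985, 0.002], [0.985, 0.171, -0.0], [-0.001, 0.002, -1.0]]
ft_force: [-0.5, -0.9, -0.4]
grip_width: 0.0272
```

Request:
step_arm([
  [[0, 0, 0], [0, 0, 1.5], 2.0],
  [[0, 0, 0], [0, 0, 2.5], 2.0],
  [[0, 0, 0], [0, 0, 2.5], 2.0],
  [[0, 0, 0], [0, 0, 2.5], 2.0],
])

```text
clock: 5.08
tcp_pos: [0.5054, 0.3581, 0.0848]
eef_rot: [[-0.169, 0.986, 0.003], [0.986, 0.169, -0.0], [-0.001, 0.003, -1.0]]
ft_force: [0.9, -0.1, -0.2]
grip_width: 0.0269
```

```bash
python3 plan.py .5045,.3605,.047,10; python3 -c "
from h import *
im=grab('side','side3');c=im[230:380,60:260];im=grab('top','top3');d=im[150:300,60:260]
cv2.imwrite('pics/c3.png',cv2.resize(np.hstack([c,d]),(800,300),interpolation=cv2.INTER_CUBIC))
for a,b in((.504,.3605),(.513,.3095)): print(proj('top',(a,b,.004))-[60,150]+[200,0],proj('side',(a,b,.004))-[60,230])"
```

```text
t 5.08 [0.5054 0.3581 0.0848] jaw 9.7 grip 0.0269 F [ 0.9 -0.1 -0.2] q7 -45
.5045,.3605,.047,10 turn [ 0.003  0.001 -0.005] shift [ 0.25 -0.06  3.78] rows>=0.9
[255.53098008  50.30985918] [ 89.0692552  101.05683362]
[274.38424541  47.51453085] [105.03406007  78.96913859]
```

View pics/c3.png

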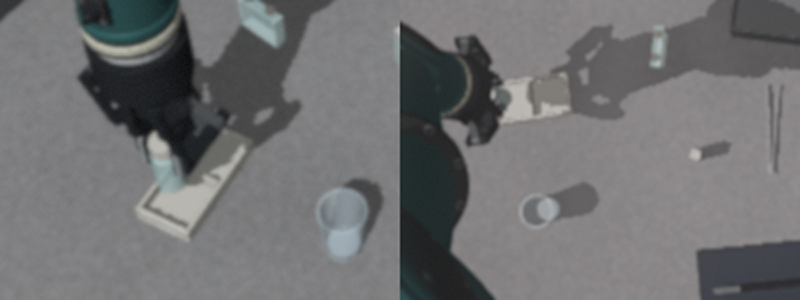

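Vial 1 hangs upright over the far bay. The tray matches my predicted bay pixels, and the beaker is untouched. Lowering gently.

Request:
step_arm([
  [[0, 0, 0], [0.1, 0, 1.5], 2.0],
  [[0, 0, 0], [0.2, 0, 2.7], 2.0],
  [[0, 0, 0], [0.2, 0, 3.3], 2.0],
  [[0, 0, 0], [0.2, 0, 3.6], 2.0],
  [[0, 0, 0], [0.2, 0, 3.75], 2.0],
  [[0, 0, 0], [0.2, 0, 3.75], 2.0],
])

```text
clock: 5.68
tcp_pos: [0.5051, 0.3608, 0.0472]
eef_rot: [[-0.169, 0.986, 0.004], [0.986, 0.169, 0.0], [-0.0, 0.004, -1.0]]
ft_force: [-0.1, 0.4, -0.0]
grip_width: 0.0271
```

```bash
python3 plan.py
```

```text
t 5.68 [0.5051 0.3608 0.0472] jaw 9.7 grip 0.0271 F [-0.1  0.4 -0. ] q7 -46
```

No contact yet, so I'll go down in 1 mm steps.

Request:
step_arm([
  [[0, 0, 0], [0, 0, 0.1], 2.0],
  [[0, 0, 0], [0, 0, 0.15], 2.0],
  [[0, 0, 0], [0, 0, 0.2], 2.0],
  [[0, 0, 0], [0, 0, 0.2], 2.0],
])

```text
clock: 6.02
tcp_pos: [0.5054, 0.3609, 0.0456]
eef_rot: [[-0.169, 0.986, 0.004], [0.986, 0.169, 0.001], [0.0, 0.004, -1.0]]
ft_force: [-0.1, -0.4, 1.1]
grip_width: 0.0274
```

Request:
step_arm([
  [[0, 0, 0], [0, 0, 0.05], 2.0],
  [[0, 0, 0], [0, 0, 0.1], 2.0],
  [[0, 0, 0], [0, 0, 0.1], 2.0],
])

```text
clock: 6.27
tcp_pos: [0.5054, 0.361, 0.0455]
eef_rot: [[-0.169, 0.986, 0.005], [0.986, 0.169, 0.001], [-0.0, 0.005, -1.0]]
ft_force: [-0.7, -1.3, 8.0]
grip_width: 0.0265
```

Contact came at the predicted height, so I'll release.

Request:
step_arm([
  [[0, 0, 0], [0, 0, -0.05], 2.6],
  [[0, 0, 0], [0, 0, -0.05], 2.9],
  [[0, 0, 0], [0, 0, -0.05], 3.3],
  [[0, 0, 0], [0, 0, -0.05], 4.0],
  [[0, 0, 0], [0, 0, -0.05], 5.0],
  [[0, 0, 0], [0, 0, -0.05], 5.0],
  [[0, 0, 0], [0, 0, -0.05], 5.0],
  [[0, 0, 0], [0, 0, -1.5], 5.0],
  [[0, 0, 0], [0, 0, -4], 5.0],
  [[0, 0, 0], [0, 0, -8], 5.0],
  [[0, 0, 0], [0, 0, -11], 5.0],
  [[0, 0, 0], [0, 0, -11.5], 5.0],
])

```text
clock: 7.27
tcp_pos: [0.5074, 0.3632, 0.1648]
eef_rot: [[-0.169, 0.986, 0.011], [0.986, 0.169, 0.007], [0.005, 0.012, -1.0]]
ft_force: [0.7, 1.5, 0.6]
grip_width: 0.0494
```

```bash
python3 plan.py .439,-.0755,.16,10 .439,-.0755,.11,10
```

```text
t 7.27 [0.5074 0.3632 0.1648] jaw 9.7 grip 0.0494 F [0.7 1.5 0.6] q7 -43
.439,-.0755,.16,10 turn [ 0.012 -0.005 -0.005] shift [-42.08 -14.16   0.1 ] rows>=10.6
.439,-.0755,.11,10 turn [ 0.012 -0.005 -0.005] shift [-42.11 -14.22   5.1 ] rows>=10.7
```

Request:
step_arm([
  [[0, 0, 0], [-2, -0.6, 0], 6],
  [[0, 0, 0], [-5.8, -1.9, 0], 6],
  [[0, 0, 0], [-9.7, -3.2, 0], 6],
  [[0, 0, 0], [-13.6, -4.5, 0], 6],
  [[0, 0, 0], [-17.5, -5.8, 0], 6],
  [[0, 0, 0], [-21.4, -7.1, 0], 6],
  [[0, 0, 0], [-25.3, -8.4, 0], 6],
  [[0, 0, 0], [-29.2, -9.7, 0], 6],
  [[0, 0, 0], [-33, -11, 0], 6],
  [[0, 0, 0], [-37, -12.4, 0.5], 6],
  [[0, 0, 0], [-40.5, -13.6, 2], 6],
  [[0, 0, 0], [-42, -14.1, 4], 6],
])

```text
clock: 8.27
tcp_pos: [0.4358, -0.0828, 0.119]
eef_rot: [[-0.162, 0.987, 0.005], [0.987, 0.162, -0.002], [-0.003, 0.004, -1.0]]
ft_force: [0.0, -0.1, -0.6]
grip_width: 0.06
```

Request:
step_arm([
  [[0, 0, 0], [0, 0, 0.5], 6],
  [[0, 0, 0], [0, 0, 0.5], 6],
  [[0, 0, 0], [0, 0, 0.5], 6],
])

```text
clock: 8.52
tcp_pos: [0.4374, -0.0758, 0.1137]
eef_rot: [[-0.171, 0.985, 0.004], [0.985, 0.171, 0.002], [0.001, 0.004, -1.0]]
ft_force: [-0.3, 0.3, 0.2]
grip_width: 0.0602
```

```bash
python3 plan.py .439,-.0755,.037,10
```

```text
t 8.52 [ 0.4374 -0.0758  0.1137] jaw 9.8 grip 0.0602 F [-0.3  0.3  0.2] q7 -6
.439,-.0755,.037,10 turn [ 0.004 -0.001 -0.003] shift [-0.    0.13  7.67] rows>=1.8
```

Request:
step_arm([
  [[0, 0, 0], [0, 0.15, 2.0], 6],
  [[0, 0, 0], [0, 0.15, 4.5], 6],
  [[0, 0, 0], [0, 0.15, 6.5], 6],
  [[0, 0, 0], [0, 0.15, 7.5], 6],
  [[0, 0, 0], [0, 0.15, 7.6], 6],
  [[0, 0, 0], [0, 0.15, 7.6], 4],
  [[0, 0, 0], [0, 0.15, 7.6], 3],
  [[0, 0, 0], [0, 0.15, 7.6], 2.4],
  [[0, 0, 0], [0, 0.15, 7.6], 2.0],
  [[0, 0, 0], [0, 0.15, 7.6], 2.0],
  [[0, 0, 0], [0, 0.15, 7.6], 2.0],
  [[0, 0, 0], [0, 0.15, 7.6], 2.0],
], force=25)

```text
clock: 9.52
tcp_pos: [0.4397, -0.0762, 0.0389]
eef_rot: [[-0.17, 0.985, 0.007], [0.985, 0.17, 0.001], [0.0, 0.007, -1.0]]
ft_force: [-0.6, 1.8, 6.1]
grip_width: 0.0271
```

```bash
python3 plan.py .513,.3095,.16,10
```

```text
t 9.52 [ 0.4397 -0.0762  0.0389] jaw 9.8 grip 0.0271 F [-0.6  1.8  6.1] q7 -10
.513,.3095,.16,10 turn [ 0.007 -0.    -0.004] shift [ 36.77  13.85 -12.01] rows>=9.9
```

Request:
step_arm([
  [[0, 0, 0], [0, 0, -0.5], 2.0],
  [[0, 0, 0], [0, 0, -1.5], 2.0],
  [[0, 0, 0], [0, 0, -3.5], 2.0],
  [[0, 0, 0], [0, 0, -6.5], 2.0],
  [[0, 0, 0], [1, 0.4, -9.5], 2.0],
  [[0, 0, 0], [3, 1.1, -11.5], 2.0],
  [[0, 0, 0], [6, 2.3, -12], 2.0],
  [[0, 0, 0], [9.5, 3.6, -12], 2.0],
  [[0, 0, 0], [13, 4.9, -12], 2.0],
  [[0, 0, 0], [16.5, 6.2, -12], 2.0],
  [[0, 0, 0], [20, 7.5, -12], 2.0],
  [[0, 0, 0], [23.5, 8.9, -12], 2.0],
])

```text
clock: 10.52
tcp_pos: [0.486, 0.1709, 0.1587]
eef_rot: [[-0.169, 0.986, 0.004], [0.986, 0.169, -0.0], [-0.001, 0.004, -1.0]]
ft_force: [1.3, 0.7, -0.5]
grip_width: 0.0267
```

Request:
step_arm([
  [[0, 0, 0], [3.5, 1.3, 0], 2.0],
  [[0, 0, 0], [7, 2.6, 0], 2.0],
  [[0, 0, 0], [10, 3.8, 0], 2.0],
  [[0, 0, 0], [12.2, 4.6, 0], 2.0],
  [[0, 0, 0], [13.2, 4.9, 0], 2.0],
  [[0, 0, 0], [13.2, 4.9, 1], 2.0],
  [[0, 0, 0], [13.2, 4.9, 3], 2.0],
  [[0, 0, 0], [13.2, 4.9, 5], 2.0],
  [[0, 0, 0], [13.2, 4.9, 6], 2.0],
  [[0, 0, 0], [13.2, 4.9, 6], 2.0],
  [[0, 0, 0], [13.2, 4.9, 6], 2.0],
])

```text
clock: 11.43
tcp_pos: [0.5121, 0.3061, 0.0977]
eef_rot: [[-0.168, 0.986, 0.002], [0.986, 0.168, -0.002], [-0.002, 0.002, -1.0]]
ft_force: [-0.1, 1.6, -0.9]
grip_width: 0.0272
```

```bash
python3 plan.py .513,.3095,.045,10; python3 -c "
from h import *
im=grab('side','side4');c=im[200:350,60:260]
cv2.imwrite('pics/c4.png',cv2.resize(c,(600,450),interpolation=cv2.INTER_CUBIC))
print((proj('side',(.513,.3095,.004))-[60,200])*3)"
```

```text
t 11.43 [0.5121 0.3061 0.0977] jaw 9.6 grip 0.0272 F [-0.1  1.6 -0.9] q7 -42
.513,.3095,.045,10 turn [ 0.002  0.002 -0.006] shift [0.33 0.14 5.27] rows>=1.3
[315.1021802  326.90741578]
```

View pics/c4.png

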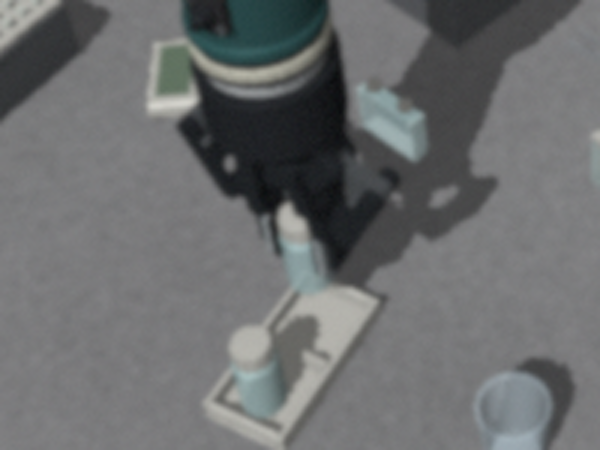

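Vial 1 stands upright in its bay at (258,370). Vial 2 hangs over the near bay. Lowering it.

Request:
step_arm([
  [[0, 0, 0], [0.2, 0.1, 1.5], 2.0],
  [[0, 0, 0], [0.25, 0.1, 3.2], 2.0],
  [[0, 0, 0], [0.25, 0.1, 4.6], 2.0],
  [[0, 0, 0], [0.25, 0.1, 5.1], 2.0],
  [[0, 0, 0], [0.25, 0.1, 5.3], 2.0],
  [[0, 0, 0], [0.25, 0.1, 5.4], 2.0],
  [[0, 0, 0], [0.25, 0.1, 5.45], 2.0],
  [[0, 0, 0], [0.25, 0.1, 5.45], 2.0],
])

```text
clock: 12.15
tcp_pos: [0.5138, 0.3113, 0.0447]
eef_rot: [[-0.169, 0.986, 0.005], [0.986, 0.169, 0.002], [0.001, 0.005, -1.0]]
ft_force: [0.4, 0.3, -0.4]
grip_width: 0.0267
```

Request:
step_arm([
  [[0, 0, 0], [0, 0, 0.05], 2.0],
  [[0, 0, 0], [0, 0, 0.08], 2.0],
  [[0, 0, 0], [0, 0, 0.08], 2.0],
])

```text
clock: 12.4
tcp_pos: [0.5134, 0.311, 0.0433]
eef_rot: [[-0.169, 0.986, 0.004], [0.986, 0.169, 0.001], [0.0, 0.004, -1.0]]
ft_force: [-0.4, 0.4, -1.1]
grip_width: 0.0271
```

Request:
step_arm([
  [[0, 0, 0], [0, 0, 0.06], 2.0],
  [[0, 0, 0], [0, 0, 0.1], 2.0],
  [[0, 0, 0], [0, 0, 0.1], 2.0],
])

```text
clock: 12.65
tcp_pos: [0.5135, 0.3111, 0.0429]
eef_rot: [[-0.169, 0.986, 0.004], [0.986, 0.169, 0.001], [-0.0, 0.004, -1.0]]
ft_force: [-0.5, -0.9, 6.5]
grip_width: 0.0272
```

Contact felt. Releasing and going to the cell.

Request:
step_arm([
  [[0, 0, 0], [0, 0, -0.05], 2.6],
  [[0, 0, 0], [0, 0, -0.05], 2.9],
  [[0, 0, 0], [0, 0, -0.05], 3.3],
  [[0, 0, 0], [0, 0, -0.05], 4.0],
  [[0, 0, 0], [0, 0, -0.05], 5.0],
  [[0, 0, 0], [0, 0, -0.05], 5.0],
  [[0, 0, 0], [0, 0, -0.05], 5.0],
  [[0, 0, 0], [0, 0, -1.5], 5.0],
  [[0, 0, 0], [0, 0, -4], 5.0],
  [[0, 0, 0], [0, 0, -8], 5.0],
  [[0, 0, 0], [0, 0, -11], 5.0],
  [[0, 0, 0], [0, 0, -11.5], 5.0],
])

```text
clock: 13.65
tcp_pos: [0.5155, 0.3131, 0.1623]
eef_rot: [[-0.169, 0.986, 0.012], [0.986, 0.169, 0.006], [0.004, 0.012, -1.0]]
ft_force: [-0.0, 0.2, -0.3]
grip_width: 0.0498
```

```bash
python3 plan.py .5805,.1607,.13,87
```

```text
t 13.65 [0.5155 0.3131 0.1623] jaw 9.7 grip 0.0498 F [-0.   0.2 -0.3] q7 -40
.5805,.1607,.13,87 turn [ 0.013  0.005 -1.349] shift [-16.13   3.79   3.21] rows>=10.8
```

Request:
step_arm([
  [[0, 0, -0.1], [-0.8, 0.2, 0.1], 4.5],
  [[0, 0, -0.22], [-2.4, 0.6, 0.3], 4.5],
  [[0, 0, -0.34], [-4.0, 1.0, 0.6], 4.5],
  [[0, 0, -0.46], [-5.6, 1.3, 1.0], 4.5],
  [[0, 0, -0.58], [-7.2, 1.7, 1.4], 4.5],
  [[0, 0, -0.7], [-8.8, 2.1, 1.8], 4.5],
  [[0, 0, -0.82], [-10.4, 2.5, 2.2], 4.5],
  [[0, 0, -0.94], [-12.0, 2.9, 2.5], 4.5],
  [[0, 0, -1.06], [-13.6, 3.3, 2.8], 4.5],
  [[0, 0, -1.18], [-15.0, 3.6, 3.0], 4.5],
  [[0, 0, -1.28], [-15.9, 3.8, 3.2], 4.5],
  [[0, 0, -1.345], [-16.1, 3.8, 3.2], 4.5],
])

```text
clock: 14.65
tcp_pos: [0.5782, 0.1552, 0.1237]
eef_rot: [[-0.998, 0.055, 0.002], [0.055, 0.998, -0.002], [-0.002, -0.001, -1.0]]
ft_force: [0.4, -0.8, 0.0]
grip_width: 0.045
```

Request:
step_arm([
  [[0, 0, 0], [0, 0, 0.3], 4.5],
  [[0, 0, 0], [0, 0, 0.3], 4.5],
  [[0, 0, 0], [0, 0, 0.3], 4.5],
])

```text
clock: 14.9
tcp_pos: [0.5772, 0.1591, 0.1218]
eef_rot: [[-0.998, 0.056, 0.003], [0.056, 0.998, 0.001], [-0.003, 0.001, -1.0]]
ft_force: [0.0, 0.2, 0.1]
grip_width: 0.0449
```

```bash
python3 plan.py .5805,.1607,.031,87; python3 -c "
from h import *
im=grab('side','side5');c=im[180:270,130:250]
im=grab('top','top5');d=im[110:200,140:260]
cv2.imwrite('pics/c5.png',cv2.resize(np.hstack([c,d]),(800,300),interpolation=cv2.INTER_CUBIC))"
```

```text
t 14.90 [0.5772 0.1591 0.1218] jaw 86.8 grip 0.0449 F [0.  0.2 0.1] q7 33
.5805,.1607,.031,87 turn [ 0.001  0.003 -0.004] shift [-0.29  0.17  9.08] rows>=2.2
```

View pics/c5.png

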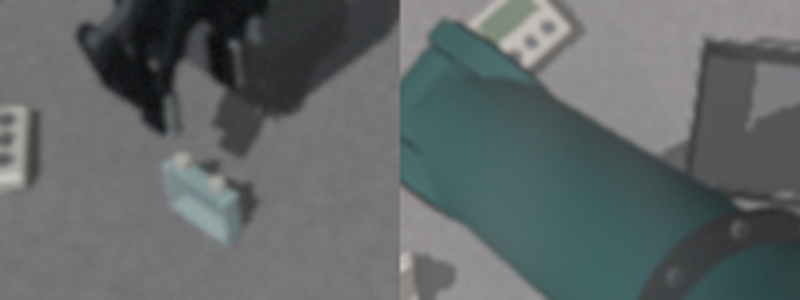

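The jaws straddle the cell, which is standing undisturbed. Descending and closing.

Request:
step_arm([
  [[0, 0, 0], [-0.25, 0.1, 2.0], 4.5],
  [[0, 0, 0], [-0.25, 0.1, 5.0], 4.5],
  [[0, 0, 0], [-0.25, 0.1, 7.5], 4.5],
  [[0, 0, 0], [-0.25, 0.1, 8.8], 4.5],
  [[0, 0, 0], [-0.25, 0.1, 9.0], 4.5],
  [[0, 0, 0], [-0.25, 0.1, 9.0], 3.0],
  [[0, 0, 0], [-0.25, 0.1, 9.0], 2.2],
  [[0, 0, 0], [-0.25, 0.1, 9.0], 1.6],
  [[0, 0, 0], [-0.25, 0.1, 9.0], 1.0],
  [[0, 0, 0], [-0.25, 0.1, 9.0], 0.7],
  [[0, 0, 0], [-0.25, 0.1, 9.0], 0.6],
  [[0, 0, 0], [-0.25, 0.1, 9.0], 0.6],
], force=25)

```text
clock: 16.0
tcp_pos: [0.5816, 0.1601, 0.0337]
eef_rot: [[-0.998, 0.056, 0.006], [0.056, 0.998, 0.002], [-0.006, 0.002, -1.0]]
ft_force: [-1.3, 0.0, 6.8]
grip_width: 0.012
```

Request:
step_arm([
  [[0, 0, 0], [0, 0, 0], 0.6],
  [[0, 0, 0], [0, 0, 0], 0.6],
  [[0, 0, 0], [0, 0, 0], 0.6],
])

```text
clock: 16.25
tcp_pos: [0.5816, 0.1602, 0.0337]
eef_rot: [[-0.998, 0.056, 0.007], [0.056, 0.998, 0.002], [-0.006, 0.002, -1.0]]
ft_force: [-0.1, -0.1, 7.0]
grip_width: 0.0119
```

```bash
python3 plan.py .5,-.342,.17,81
```

```text
t 16.25 [0.5816 0.1602 0.0337] jaw 86.8 grip 0.0119 F [-0.1 -0.1  7. ] q7 27
.5,-.342,.17,81 turn [0.002 0.006 0.101] shift [  5.26 -50.57 -13.76] rows>=12.6
```

Request:
step_arm([
  [[0, 0, 0], [0, 0, -0.5], 0.6],
  [[0, 0, 0], [0, 0, -1.5], 0.6],
  [[0, 0, 0], [0, 0, -3.5], 0.6],
  [[0, 0, 0], [0, 0, -6.5], 0.6],
  [[0, 0, 0], [0.1, -1, -9.5], 0.6],
  [[0, 0, 0.01], [0.3, -3, -12], 0.6],
  [[0, 0, 0.02], [0.6, -6, -13], 0.6],
  [[0, 0, 0.03], [1.0, -9.5, -13.5], 0.6],
  [[0, 0, 0.03], [1.4, -13, -13.5], 0.6],
  [[0, 0, 0.04], [1.7, -16.5, -13.5], 0.6],
  [[0, 0, 0.04], [2.1, -20, -13.5], 0.6],
  [[0, 0, 0.05], [2.4, -23.5, -13.5], 0.6],
])

```text
clock: 17.25
tcp_pos: [0.542, -0.0756, 0.1676]
eef_rot: [[-0.994, 0.106, 0.004], [0.106, 0.994, 0.0], [-0.004, 0.0, -1.0]]
ft_force: [1.0, -0.0, 0.2]
grip_width: 0.0119
```

```bash
python3 plan.py .501,-.342,.17,81
```

```text
t 17.25 [ 0.542  -0.0756  0.1676] jaw 83.9 grip 0.0119 F [ 1.  -0.   0.2] q7 55
.501,-.342,.17,81 turn [0.001 0.004 0.051] shift [  1.26 -26.92  -0.26] rows>=6.5
```

Request:
step_arm([
  [[0, 0, 0.01], [0.2, -3.5, 0], 0.6],
  [[0, 0, 0.02], [0.4, -7, 0], 0.6],
  [[0, 0, 0.02], [0.5, -10.5, 0], 0.6],
  [[0, 0, 0.03], [0.7, -14, 0], 0.6],
  [[0, 0, 0.04], [0.8, -17.5, 0], 0.6],
  [[0, 0, 0.05], [1.0, -21, 0], 0.6],
  [[0, 0, 0.05], [1.1, -24, 0], 0.6],
  [[0, 0, 0.05], [1.2, -26, 0], 0.6],
  [[0, 0, 0.05], [1.3, -26.9, 1], 0.6],
  [[0, 0, 0.05], [1.3, -26.9, 3], 0.6],
  [[0, 0, 0.05], [1.3, -26.9, 5.5], 0.6],
  [[0, 0, 0.05], [1.3, -26.9, 7.5], 0.6],
])

```text
clock: 18.25
tcp_pos: [0.5014, -0.3388, 0.0903]
eef_rot: [[-0.988, 0.155, 0.004], [0.155, 0.988, 0.002], [-0.003, 0.002, -1.0]]
ft_force: [-0.4, -0.1, -1.2]
grip_width: 0.0118
```

Request:
step_arm([
  [[0, 0, 0], [0, 0, 1], 0.6],
  [[0, 0, 0], [0, 0, 1.5], 0.6],
  [[0, 0, 0], [0, 0, 1.5], 0.6],
  [[0, 0, 0], [0, 0, 1.5], 0.6],
])

```text
clock: 18.58
tcp_pos: [0.5027, -0.3393, 0.0772]
eef_rot: [[-0.988, 0.154, 0.005], [0.154, 0.988, 0.001], [-0.005, 0.001, -1.0]]
ft_force: [0.1, 0.1, -0.3]
grip_width: 0.0117
```

```bash
python3 plan.py .501,-.342,.040,81; python3 -c "
from h import *
im=grab('side','side6');c=im[90:190,280:400]
cv2.imwrite('pics/c6.png',cv2.resize(c,(600,500),interpolation=cv2.INTER_CUBIC))"
```

```text
t 18.58 [ 0.5027 -0.3393  0.0772] jaw 81.1 grip 0.0117 F [ 0.1  0.1 -0.3] q7 75
.501,-.342,.040,81 turn [0.001 0.005 0.002] shift [ 0.15 -0.3   3.71] rows>=0.9
```

View pics/c6.png

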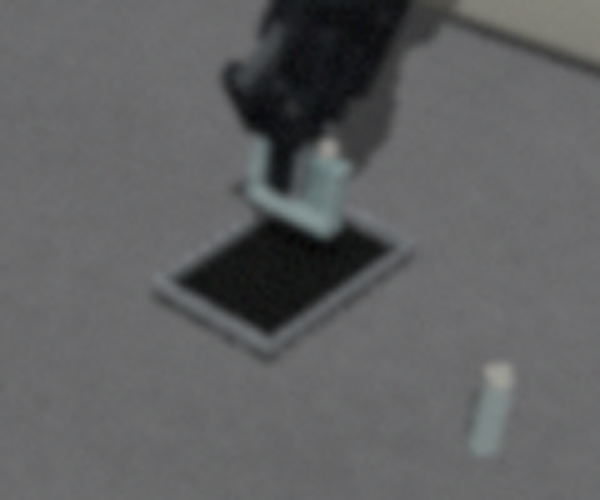

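The cell is held level above the cell tray mat. Lowering it in small steps.

Request:
step_arm([
  [[0, 0, 0], [0.15, -0.1, 1.2], 0.6],
  [[0, 0, 0], [0.15, -0.2, 2.4], 0.6],
  [[0, 0, 0], [0.15, -0.2, 3.2], 0.6],
  [[0, 0, 0], [0.15, -0.2, 3.6], 0.6],
  [[0, 0, 0], [0.15, -0.2, 3.75], 0.6],
  [[0, 0, 0], [0.15, -0.2, 3.75], 0.6],
])

```text
clock: 19.13
tcp_pos: [0.5001, -0.3413, 0.0385]
eef_rot: [[-0.988, 0.155, 0.003], [0.155, 0.988, 0.001], [-0.003, 0.002, -1.0]]
ft_force: [0.3, -0.1, -0.7]
grip_width: 0.0117
```

Request:
step_arm([
  [[0, 0, 0], [0, 0, 0.05], 0.6],
  [[0, 0, 0], [0, 0, 0.12], 0.6],
  [[0, 0, 0], [0, 0, 0.12], 0.6],
])

```text
clock: 19.38
tcp_pos: [0.5007, -0.3416, 0.038]
eef_rot: [[-0.988, 0.155, 0.005], [0.155, 0.988, 0.0], [-0.004, 0.001, -1.0]]
ft_force: [-0.3, -0.6, -1.2]
grip_width: 0.012
```

Request:
step_arm([
  [[0, 0, 0], [0, 0, 0.05], 0.6],
  [[0, 0, 0], [0, 0, 0.1], 0.6],
  [[0, 0, 0], [0, 0, 0.1], 0.6],
])

```text
clock: 19.63
tcp_pos: [0.5007, -0.3417, 0.0377]
eef_rot: [[-0.988, 0.155, 0.004], [0.155, 0.988, -0.0], [-0.004, 0.001, -1.0]]
ft_force: [-1.3, 0.3, 3.9]
grip_width: 0.0121
```

Request:
step_arm([
  [[0, 0, 0], [0, 0, 0], 1.1],
  [[0, 0, 0], [0, 0, 0], 1.3],
  [[0, 0, 0], [0, 0, 0], 1.6],
  [[0, 0, 0], [0, 0, 0], 2.2],
  [[0, 0, 0], [0, 0, 0], 3.2],
  [[0, 0, 0], [0, 0, 0], 4.0],
  [[0, 0, 0], [0, 0, 0], 4.0],
  [[0, 0, 0], [0, 0, -1.5], 4.0],
  [[0, 0, 0], [0, 0, -4], 4.0],
  [[0, 0, 0], [0, 0, -8], 4.0],
  [[0, 0, 0], [0, 0, -11], 4.0],
  [[0, 0, 0], [0, 0, -11.5], 4.0],
])

```text
clock: 20.63
tcp_pos: [0.5032, -0.3425, 0.157]
eef_rot: [[-0.988, 0.155, 0.012], [0.155, 0.988, -0.003], [-0.012, -0.002, -1.0]]
ft_force: [0.9, 0.5, -0.1]
grip_width: 0.04
```

```bash
python3 plan.py .3525,-.2755,.13,36 .3525,-.2755,.13,126
```

```text
t 20.63 [ 0.5032 -0.3425  0.157 ] jaw 81.1 grip 0.0400 F [ 0.9  0.5 -0.1] q7 80
.3525,-.2755,.13,36 turn [0.003 0.012 0.787] shift [15.96  4.29  2.5 ] rows>=6.3
.3525,-.2755,.13,126 turn [-0.006  0.011 -0.784] shift [15.96  4.29  2.5 ] rows>=6.3
```

Request:
step_arm([
  [[0, 0, 0.05], [1, 0.2, 0], 4],
  [[0, 0, 0.16], [3, 0.8, 0], 4],
  [[0, 0, 0.27], [5.5, 1.5, 0.3], 4],
  [[0, 0, 0.38], [8, 2.1, 0.8], 4],
  [[0, 0, 0.5], [10.5, 2.8, 1.3], 4],
  [[0, 0, 0.61], [13, 3.5, 1.8], 4],
  [[0, 0, 0.72], [15, 4.0, 2.3], 4],
  [[0, 0, 0.785], [15.9, 4.3, 2.5], 4],
  [[0, 0, 0.785], [15.9, 4.3, 2.5], 4],
  [[0, 0, 0.785], [15.9, 4.3, 2.5], 4],
])

```text
clock: 21.47
tcp_pos: [0.3497, -0.2744, 0.1263]
eef_rot: [[-0.591, 0.807, 0.004], [0.807, 0.591, 0.0], [-0.002, 0.003, -1.0]]
ft_force: [0.1, 0.0, 1.0]
grip_width: 0.0395
```

```bash
python3 plan.py .3525,-.2755,.032,36; python3 -c "
from h import *
im=grab('side','side7');c=im[80:200,290:430]
cv2.imwrite('pics/c7.png',cv2.resize(c,(700,600),interpolation=cv2.INTER_CUBIC))"
```

```text
t 21.47 [ 0.3497 -0.2744  0.1263] jaw 36.2 grip 0.0395 F [0.1 0.  1. ] q7 40
.3525,-.2755,.032,36 turn [0.004 0.002 0.004] shift [-0.23  0.13  9.43] rows>=2.3
```

View pics/c7.png

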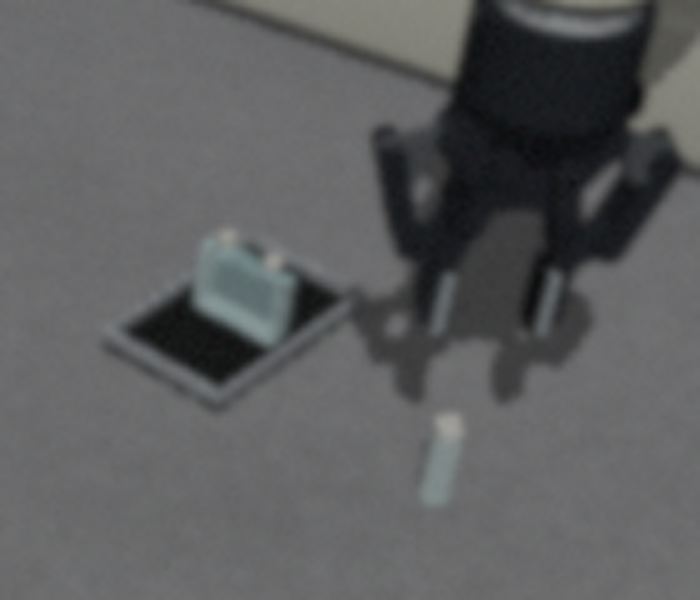

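```bash
python3 -c "
from h import *
P=lambda x,y,z:((proj('side',(x,y,z))-[290,80])*5).round()
print('foot,top',P(.3528,-.2758,0),P(.3528,-.2758,.048))
j=np.array([.807,.591])
for h in(-.02,0,.02): print('tip at',h,[P(.3497+h*j[0],-.2744+h*j[1],z) for z in(.107,.126)])
print('tip z 102-ish', P(.3497,-.2744,.113))"
```

```text
foot,top [429. 495.] [447. 421.]
tip at -0.02 [array([519., 328.]), array([528., 295.])]
tip at 0 [array([476., 327.]), array([485., 295.])]
tip at 0.02 [array([434., 327.]), array([442., 294.])]
tip z 102-ish [479. 317.]
```

The cell stands upright in its tray at (245,285). The cuvette matches its predicted position to about 1 px. The jaw midpoint looks within about 4 mm, inside the ±20 mm opening, so I'm descending.

Request:
step_arm([
  [[0, 0, 0], [-0.1, 0.1, 2.0], 4],
  [[0, 0, 0], [-0.1, 0.1, 5.0], 4],
  [[0, 0, 0], [-0.1, 0.1, 7.5], 4],
  [[0, 0, 0], [-0.1, 0.1, 9.0], 4],
  [[0, 0, 0], [-0.1, 0.1, 9.4], 4],
  [[0, 0, 0], [-0.1, 0.1, 9.4], 3.0],
  [[0, 0, 0], [-0.1, 0.1, 9.4], 2.2],
  [[0, 0, 0], [-0.1, 0.1, 9.4], 1.6],
  [[0, 0, 0], [-0.1, 0.1, 9.4], 1.0],
  [[0, 0, 0], [-0.1, 0.1, 9.4], 0.7],
  [[0, 0, 0], [-0.1, 0.1, 9.4], 0.6],
  [[0, 0, 0], [-0.1, 0.1, 9.4], 0.6],
], force=25)

```text
clock: 22.52
tcp_pos: [0.352, -0.2752, 0.0332]
eef_rot: [[-0.589, 0.808, 0.006], [0.808, 0.589, -0.0], [-0.004, 0.004, -1.0]]
ft_force: [-0.8, -0.3, 7.8]
grip_width: 0.0122
```

Request:
step_arm([
  [[0, 0, 0], [0, 0, 0], 0.6],
  [[0, 0, 0], [0, 0, -0.5], 0.6],
  [[0, 0, 0], [0, 0, -2], 0.6],
  [[0, 0, 0], [0, 0, -5], 0.6],
  [[0, 0, 0], [0, 0, -8.5], 0.6],
  [[0, 0, 0], [0, 0, -12], 0.6],
  [[0, 0, 0], [0, 0, -14], 0.6],
  [[0, 0, 0], [0, 0, -14.5], 0.6],
])

```text
clock: 23.18
tcp_pos: [0.3519, -0.2757, 0.1807]
eef_rot: [[-0.588, 0.808, 0.009], [0.808, 0.589, -0.003], [-0.008, 0.005, -1.0]]
ft_force: [-0.5, 0.4, -0.3]
grip_width: 0.0121
```

```bash
python3 plan.py .624,-.006,.17,-5 .624,-.006,.17,85; python3 -c "
from h import *
im=grab('side','side8');c=im[60:180,290:430]
cv2.imwrite('pics/c8.png',cv2.resize(c,(420,360),interpolation=cv2.INTER_CUBIC))"
```

```text
t 23.18 [ 0.3519 -0.2757  0.1807] jaw 36.1 grip 0.0121 F [-0.5  0.4 -0.3] q7 44
.624,-.006,.17,-5 turn [0.008 0.006 0.716] shift [ 5.8  37.87  1.22] rows>=9.2
.624,-.006,.17,85 turn [ 0.001  0.009 -0.854] shift [ 5.8  37.87  1.22] rows>=9.2
```

View pics/c8.png

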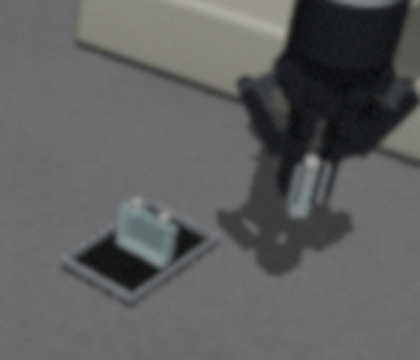

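Cuvette B is held upright. Carrying it to the tub.

Request:
step_arm([
  [[0, 0, 0.05], [0.1, 1.5, 0], 0.6],
  [[0, 0, 0.12], [0.3, 5, 0.1], 0.6],
  [[0, 0, 0.2], [0.5, 9, 0.2], 0.6],
  [[0, 0, 0.28], [0.8, 13, 0.3], 0.6],
  [[0, 0, 0.36], [1.0, 17, 0.4], 0.6],
  [[0, 0, 0.44], [1.3, 21, 0.5], 0.6],
  [[0, 0, 0.52], [1.5, 25, 0.6], 0.6],
  [[0, 0, 0.6], [1.8, 29, 0.7], 0.6],
  [[0, 0, 0.66], [2.0, 33, 0.8], 0.6],
  [[0, 0, 0.7], [2.2, 36.5, 0.9], 0.6],
  [[0, 0, 0.715], [2.4, 38.2, 1.0], 0.6],
  [[0, 0, 0.715], [2.4, 38.5, 1.0], 0.6],
])

```text
clock: 24.23
tcp_pos: [0.6499, -0.0232, 0.1668]
eef_rot: [[0.079, 0.997, 0.004], [0.997, -0.079, 0.003], [0.003, 0.004, -1.0]]
ft_force: [0.1, -0.1, -0.3]
grip_width: 0.0122
```

Request:
step_arm([
  [[0, 0, 0], [0, 0, 0], 0.6],
  [[0, 0, 0], [0, 0, 0], 0.6],
  [[0, 0, 0], [0, 0, 1], 0.6],
  [[0, 0, 0], [0, 0, 2], 0.6],
  [[0, 0, 0], [0, 0, 2], 0.6],
])

```text
clock: 24.65
tcp_pos: [0.6451, -0.0303, 0.1458]
eef_rot: [[0.087, 0.996, -0.002], [0.996, -0.087, -0.0], [-0.0, -0.002, -1.0]]
ft_force: [-0.1, 0.4, -0.6]
grip_width: 0.012
```

```bash
python3 plan.py .649,-.03,.041,-5; python3 -c "
from h import *
im=grab('side','side9');c=im[80:230,150:320]
cv2.imwrite('pics/c9.png',cv2.resize(c,(680,600),interpolation=cv2.INTER_CUBIC))
print((proj('side',(.649,-.03,.11))-[150,80])*4)"
```

```text
t 24.65 [ 0.6451 -0.0303  0.1458] jaw -5.0 grip 0.0120 F [-0.1  0.4 -0.6] q7 -21
.649,-.03,.041,-5 turn [-0.002  0.     0.   ] shift [ 0.07  0.4  10.48] rows>=2.5
[277.96561085 275.92576841]
```

View pics/c9.png

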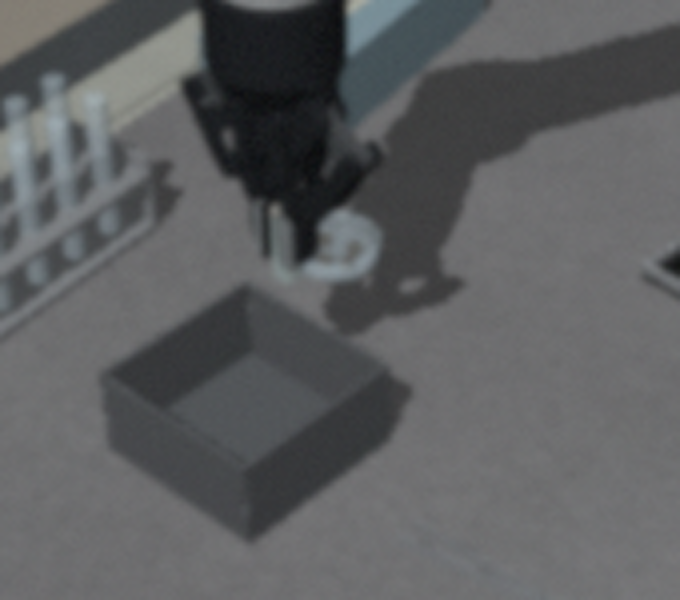

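Cuvette B is over the tub with over 2 cm of clearance each way. Lowering and releasing.

Request:
step_arm([
  [[0, 0, 0], [0.2, 0, 2], 0.6],
  [[0, 0, 0], [0.4, 0, 5], 0.6],
  [[0, 0, 0], [0.4, 0, 8], 0.6],
  [[0, 0, 0], [0.4, 0, 9.8], 0.6],
  [[0, 0, 0], [0.4, 0, 10.4], 0.6],
  [[0, 0, 0], [0.4, 0, 10.5], 0.6],
  [[0, 0, 0], [0.4, 0, 10.6], 0.6],
  [[0, 0, 0], [0.4, 0, 10.6], 0.6],
])

```text
clock: 25.37
tcp_pos: [0.6497, -0.0245, 0.0439]
eef_rot: [[0.085, 0.996, 0.006], [0.996, -0.085, 0.001], [0.001, 0.006, -1.0]]
ft_force: [-0.1, 0.0, -0.8]
grip_width: 0.0124
```

Request:
step_arm([
  [[0, 0, 0], [0, 0, 0.15], 0.6],
  [[0, 0, 0], [0, 0, 0.3], 0.6],
  [[0, 0, 0], [0, 0, 0.3], 0.6],
])

```text
clock: 25.62
tcp_pos: [0.649, -0.0245, 0.0403]
eef_rot: [[0.085, 0.996, 0.005], [0.996, -0.085, 0.001], [0.001, 0.005, -1.0]]
ft_force: [0.0, -0.3, -0.7]
grip_width: 0.0119
```

Request:
step_arm([
  [[0, 0, 0], [0, 0, 0.15], 0.6],
  [[0, 0, 0], [0, 0, 0.3], 0.6],
  [[0, 0, 0], [0, 0, 0.3], 0.9],
  [[0, 0, 0], [0, 0, 0.3], 1.3],
  [[0, 0, 0], [0, 0, 0.3], 1.7],
  [[0, 0, 0], [0, 0, 0.3], 2.3],
  [[0, 0, 0], [0, 0, 0.3], 2.5],
  [[0, 0, 0], [0, 0, -2], 2.5],
  [[0, 0, 0], [0, 0, -5], 2.5],
  [[0, 0, 0], [0, 0, -9], 2.5],
  [[0, 0, 0], [0, 0, -12], 2.5],
  [[0, 0, 0], [0, 0, -13], 2.5],
])

```text
clock: 26.62
tcp_pos: [0.651, -0.0241, 0.1747]
eef_rot: [[0.085, 0.996, 0.012], [0.996, -0.085, 0.001], [0.002, 0.012, -1.0]]
ft_force: [0.6, -0.4, 0.4]
grip_width: 0.0247
```

```bash
python3 plan.py .4383,.104,.13,-18 .4383,.104,.13,72
```

```text
t 26.62 [ 0.651  -0.0241  0.1747] jaw -4.9 grip 0.0247 F [ 0.6 -0.4  0.4] q7 -20
.4383,.104,.13,-18 turn [ 0.012 -0.003  0.229] shift [ 10.95 -22.34   4.22] rows>=6.1
.4383,.104,.13,72 turn [ 0.011  0.006 -1.342] shift [ 10.95 -22.34   4.22] rows>=10.7
```

Request:
step_arm([
  [[0, 0, 0.02], [0.8, -1.5, 0], 4],
  [[0, 0, 0.06], [2.4, -4.9, 0], 4],
  [[0, 0, 0.1], [4, -8.3, 0], 4],
  [[0, 0, 0.14], [5.7, -11.7, 0], 4],
  [[0, 0, 0.18], [7.4, -15.1, 0.5], 4],
  [[0, 0, 0.21], [9.1, -18.5, 1.5], 4],
  [[0, 0, 0.229], [10.4, -21.2, 3], 4],
  [[0, 0, 0.229], [10.9, -22.3, 4], 4],
  [[0, 0, 0.229], [10.9, -22.3, 4.2], 4],
  [[0, 0, 0.229], [10.9, -22.3, 4.2], 4],
  [[0, 0, 0.229], [10.9, -22.3, 4.2], 4],
])

```text
clock: 27.53
tcp_pos: [0.4369, 0.1028, 0.127]
eef_rot: [[0.31, 0.951, 0.005], [0.951, -0.31, 0.001], [0.002, 0.005, -1.0]]
ft_force: [0.1, 0.2, -0.2]
grip_width: 0.04
```

```bash
python3 plan.py .4383,.104,.032,-18; python3 -c "
from h import *
im=grab('side','side10');c=im[130:280,170:370]
cv2.imwrite('pics/c10.png',cv2.resize(c,(800,600),interpolation=cv2.INTER_CUBIC))"
```

```text
t 27.53 [0.4369 0.1028 0.127 ] jaw -18.0 grip 0.0400 F [ 0.1  0.2 -0.2] q7 -52
.4383,.104,.032,-18 turn [ 0.005 -0.002 -0.001] shift [0.13 0.05 9.5 ] rows>=2.3
```

View pics/c10.png

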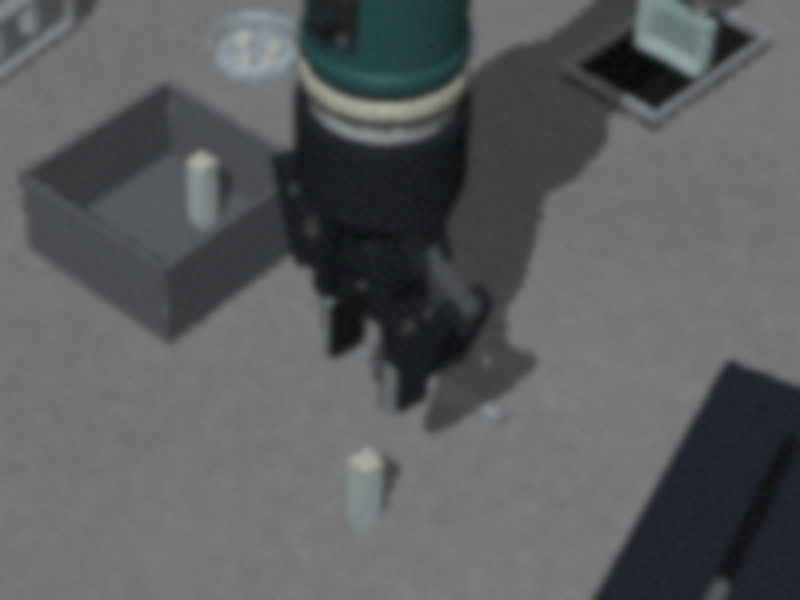

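Cuvette B stands in the tub at (203,190). Cuvette A is directly below the jaws at (366,490), so I'll grasp it.

Request:
step_arm([
  [[0, 0, 0], [0.1, 0.05, 2.0], 4],
  [[0, 0, 0], [0.1, 0.05, 5.0], 4],
  [[0, 0, 0], [0.1, 0.05, 7.5], 4],
  [[0, 0, 0], [0.1, 0.05, 9.0], 4],
  [[0, 0, 0], [0.1, 0.05, 9.4], 4],
  [[0, 0, 0], [0.1, 0.05, 9.4], 3.0],
  [[0, 0, 0], [0.1, 0.05, 9.4], 2.2],
  [[0, 0, 0], [0.1, 0.05, 9.4], 1.6],
  [[0, 0, 0], [0.1, 0.05, 9.4], 1.0],
  [[0, 0, 0], [0.1, 0.05, 9.4], 0.7],
  [[0, 0, 0], [0.1, 0.05, 9.4], 0.6],
  [[0, 0, 0], [0.1, 0.05, 9.4], 0.6],
], force=25)

```text
clock: 28.58
tcp_pos: [0.4375, 0.1039, 0.0339]
eef_rot: [[0.309, 0.951, 0.006], [0.951, -0.309, 0.001], [0.003, 0.006, -1.0]]
ft_force: [-0.3, 0.0, 7.0]
grip_width: 0.012
```

Request:
step_arm([
  [[0, 0, 0], [0, 0, 0], 0.6],
  [[0, 0, 0], [0, 0, -0.5], 0.6],
  [[0, 0, 0], [0, 0, -2], 0.6],
  [[0, 0, 0], [0, 0, -5], 0.6],
  [[0, 0, 0], [0, 0, -8.5], 0.6],
  [[0, 0, 0], [0, 0, -12], 0.6],
  [[0, 0, 0], [0, 0, -14], 0.6],
  [[0, 0, 0], [0, 0, -14.5], 0.6],
])

```text
clock: 29.25
tcp_pos: [0.4374, 0.1043, 0.1816]
eef_rot: [[0.309, 0.951, 0.011], [0.951, -0.309, 0.002], [0.006, 0.009, -1.0]]
ft_force: [0.3, 0.7, -0.4]
grip_width: 0.0119
```

```bash
python3 plan.py .646,.022,.18,-5
```

```text
t 29.25 [0.4374 0.1043 0.1816] jaw -18.0 grip 0.0119 F [ 0.3  0.7 -0.4] q7 -50
.646,.022,.18,-5 turn [ 0.01  -0.005 -0.227] shift [-1.38 22.38  0.36] rows>=5.4
```

Request:
step_arm([
  [[0, 0, -0.02], [-0.1, 1.5, 0], 0.6],
  [[0, 0, -0.06], [-0.3, 4.5, 0], 0.6],
  [[0, 0, -0.1], [-0.5, 8, 0], 0.6],
  [[0, 0, -0.14], [-0.7, 11.5, 0], 0.6],
  [[0, 0, -0.18], [-0.9, 15, 0], 0.6],
  [[0, 0, -0.21], [-1.1, 18.5, 0], 0.6],
  [[0, 0, -0.227], [-1.3, 21, 0], 0.6],
  [[0, 0, -0.227], [-1.4, 22.2, 0], 0.6],
  [[0, 0, -0.227], [-1.4, 22.4, 0], 0.6],
  [[0, 0, -0.227], [-1.4, 22.4, 0], 0.6],
  [[0, 0, -0.227], [-1.4, 22.4, 2], 0.6],
  [[0, 0, -0.227], [-1.4, 22.4, 4], 0.6],
])

```text
clock: 30.25
tcp_pos: [0.6438, 0.0227, 0.1391]
eef_rot: [[0.085, 0.996, 0.005], [0.996, -0.085, 0.001], [0.002, 0.005, -1.0]]
ft_force: [0.2, -0.0, -0.8]
grip_width: 0.0122
```

```bash
python3 plan.py .646,.022,.040,-5
```

```text
t 30.25 [0.6438 0.0227 0.1391] jaw -4.9 grip 0.0122 F [ 0.2 -0.  -0.8] q7 -26
.646,.022,.040,-5 turn [ 0.005 -0.002  0.002] shift [-0.06  0.17  9.91] rows>=2.4
```

Request:
step_arm([
  [[0, 0, 0], [0, 0.1, 2], 0.6],
  [[0, 0, 0], [0, 0.2, 5], 0.6],
  [[0, 0, 0], [0, 0.2, 8], 0.6],
  [[0, 0, 0], [0, 0.2, 9.2], 0.6],
  [[0, 0, 0], [0, 0.2, 9.7], 0.6],
  [[0, 0, 0], [0, 0.2, 9.9], 0.6],
  [[0, 0, 0], [0, 0.2, 9.9], 0.6],
  [[0, 0, 0], [0, 0.2, 9.9], 0.6],
])

```text
clock: 30.92
tcp_pos: [0.6481, 0.0216, 0.0412]
eef_rot: [[0.087, 0.996, 0.006], [0.996, -0.087, 0.001], [0.002, 0.006, -1.0]]
ft_force: [0.4, -0.4, 0.0]
grip_width: 0.0124
```

Request:
step_arm([
  [[0, 0, 0], [0, 0, 0.1], 0.6],
  [[0, 0, 0], [0, 0, 0.15], 0.6],
  [[0, 0, 0], [0, 0, 0.15], 0.9],
  [[0, 0, 0], [0, 0, 0.15], 1.3],
  [[0, 0, 0], [0, 0, 0.15], 1.7],
  [[0, 0, 0], [0, 0, 0.15], 2.3],
  [[0, 0, 0], [0, 0, 0.15], 2.5],
  [[0, 0, 0], [0, 0, -2], 2.5],
  [[0, 0, 0], [0, 0, -5], 2.5],
  [[0, 0, 0], [0, 0, -9], 2.5],
  [[0, 0, 0], [0, 0, -12], 2.5],
  [[0, 0, 0], [0, 0, -14], 2.5],
])

```text
clock: 31.92
tcp_pos: [0.6481, 0.0214, 0.1832]
eef_rot: [[0.087, 0.996, 0.008], [0.996, -0.087, 0.001], [0.002, 0.008, -1.0]]
ft_force: [0.4, 0.9, 0.2]
grip_width: 0.025
```

Request:
step_arm([
  [[0, 0, 0], [0, -2, -2], 2.5],
  [[0, 0, 0], [0, -5, -4], 2.5],
  [[0, 0, 0], [0, -8, -6], 2.5],
  [[0, 0, 0], [-2, -11, -6], 2.5],
  [[0, 0, 0], [-5, -13, -6], 2.5],
  [[0, 0, 0], [-8, -15, -6], 2.5],
  [[0, 0, 0], [-11, -16, -6], 2.5],
  [[0, 0, 0], [-14, -17, -6], 2.5],
  [[0, 0, 0], [-16, -17, -6], 2.5],
  [[0, 0, 0], [-16, -17, -6], 2.5],
])

```text
clock: 32.75
tcp_pos: [0.4613, -0.1286, 0.2387]
eef_rot: [[0.095, 0.995, 0.003], [0.995, -0.095, -0.002], [-0.002, 0.003, -1.0]]
ft_force: [0.6, -0.2, -0.1]
grip_width: 0.025
```

```bash
python3 plan.py; python3 -c "
from h import *
im=grab('side','side11');cv2.imwrite('pics/c11.png',cv2.resize(im,(800,600),interpolation=cv2.INTER_CUBIC))
im=grab('top','top11');cv2.imwrite('pics/c12.png',cv2.resize(im,(800,600),interpolation=cv2.INTER_CUBIC))"
```

```text
t 32.75 [ 0.4613 -0.1286  0.2387] jaw -5.4 grip 0.0250 F [ 0.6 -0.2 -0.1] q7 -6
```

View pics/c11.png

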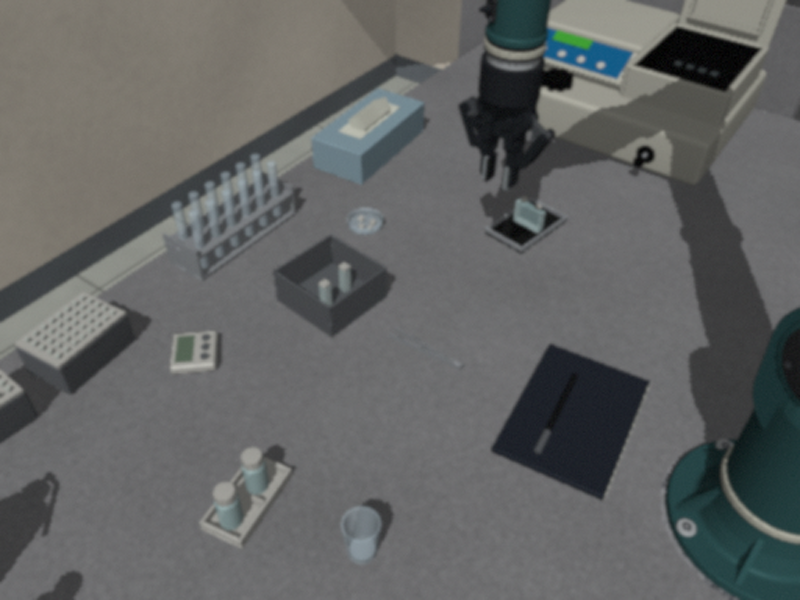

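The final side view shows both vials upright in separate bays at (228,507) and (254,472) and the cell upright in its tray at (529,215). Both cuvettes are in the tub at (326,290) and (345,277), the beaker is unmoved at (361,535), and the arm is clear.

```bash
python3 -c "
from workcell import env
print(env.finish_job())"
```

```text
the job is handed in; nothing more can be done
None
```

The bench is sorted and handed in at about 33 s on the robot's clock, in the order asked. The two vials stand in separate bays of the vial tray, the glass cell stands on the cell tray's mat, and both cuvettes stand in the waste tub.

- **Final picture:** the last side view showed all five items upright in place, the beaker where it was, and the gripper well clear of everything.
- **Forces:** each glass item touched down within 1 mm of the expected height, at 8 N or less. No reading between moves went above that.
- **Checks that failed or disagreed:**
  - The last top view was not seen because I had reached the 16-picture limit, so the final check rests on the side view and the arm's readings.
  - The two cameras disagreed by up to 4 mm on the vial positions.
  - In one picture the jaws looked about 4 mm off their reported position, but that grasp still closed properly.
  - One tub shift went along the wrong tool axis, which put the first cuvette about 5 mm from the planned spot, still well inside the tub.

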